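# Sort full from empty spark plug boxes by weight

## Robot

A 6-joint arm with a two-finger parallel gripper is mounted at the origin on the work surface. World frame = base frame: x ahead of the robot, y to its left, z up, the work surface at z = 0. Lengths are in mm, angles in degrees, forces in N, time in s.
With the tool pointing down it reaches from about 350 to 975 mm from the base axis. Payload 4.9 kg.
Tool frame: the origin (TCP) lies at the very end of the fingers, on their centre line; the grasp point (between the pads) lies 19 mm behind it; z points along the fingers, y is the direction in which the jaws open and shut (so a half turn about z gives the same grasp; the last joint's range is limited). The gripper opens to 85 mm and grips with 20 to 120 N. Pads are 22 mm wide; open, the fingers measure 114 mm over their backs; the gripper's body (76 mm by 85 mm) begins 54 mm behind the grasp point. The pads swing forward as they close: fully open they stand 13 mm farther back than shut.
Start: joints at [-78.037, 3.019, 92.412, -0, 84.569, -6.818], TCP at [201.22, -591.703, 231.304] pointing down, gripper open.
Joint ranges: [-172.51, 172.51], [-57.92, 126.97], [3.15, 148.05], [-58.71, 238.71], [5.1, 150.11], [-179.66, 179.66]. Speed limits (degrees/s): [147.25, 147.25, 180, 180, 180, 180].

## Interface

Orientations are given as [roll, pitch, yaw] about the fixed x, y, z axes, in that order (R = Rz(yaw) Ry(pitch) Rx(roll)).
In Python, from plant import observe, snapshot, sign_off gives the robot as it stands. The module is installed in compiled form; this text tells all that it offers.
- The arm moves only by the shell command python3 -m jog 'ROWS' [FORCE]. ROWS is JSON, a list of rows, each an object with "fingers": the finger opening in mm, from 0 to 85.4; "offset": the shift along the tool's x, y, z in units of 25 mm (1.0 is 25 mm), a list of three; "spin": the turn about the tool's z in rad. A call has 1 to 12 rows; each row is the pose to reach, as a shift and turn from the pose measured when the call began, along the tool's axes at that moment; what a row does not reach only later rows make up. A row lasts 1/8 s, in which the tool goes at most 62.5 mm and 10.7 degrees, less where a joint would pass 70% of its speed; a pose out of reach is approached as far as the arm can. A call with a gripper value outside its range is refused whole. The fingers move at their own pace and stop on an object; FORCE is the grip in N (left out, the last holds). Time passes only in rows, so rows that repeat a pose let the fingers close. It gives the time, the measured TCP pose, the force and the opening at its end, in the units of the state.
- observe(): the state, without advancing time (a new reading comes with each control period).
- snapshot(name): name is "scene" or "top" or "wrist"; returns a dict with "color" (400x640x3 uint8, red, green, blue), "intrinsics" (3x3 intrinsics, pixels), "distortion" ([k1, k2, p1, p2, k3] as OpenCV has them; the pictures are not rectified), "R" (3x3) and "t" (3): a world point X has camera coordinates R X + t. Camera axes: x right, y down, z forward; pixel columns grow to the right and rows downward; lengths in mm; the calibration is good to about 2 mm. A picture is of the moment at which its call begins. There is no depth.
- sign_off(): hands the job in, once; it reports no verdict.
The state is a dict: "time": time; "joints": joint angles; "qvel": joint speeds; "joint_efforts": joint torques, N m; "eef_pos": TCP position; "tool_rot": TCP orientation; "ft_force": force on the tool from outside, world axes, zero at the start; "wrist_torque": the same for the moment, N m; "gripper_width": finger opening in mm.
Only numpy, scipy, OpenCV 4.12 (cv2) and the standard library are available. Lean on these libraries where they do the work, as an engineer would, in place of code of your own. Each camera call takes 0.05 s, during which the arm holds its last target.

## Task

The four blue spark plug boxes look the same, but some are full of plugs and some are empty, and only their weight tells which. Stand the full ones in the grey steel tray and the empty ones in the orange tray, upright on the tray floor. Set them down gently without tipping or dropping them, and leave the other things on the shelf where they are.

Things in the scene. Friction and masses are not known exactly. Their poses are not given: they have to be found in the camera images.
- box_a_mid (a point): Closed blue plastic spark plug box, one of four identical outside: 54 mm (own x) by 78 mm (own y), 92 mm tall, flat sides, lid snapped shut and flush, blank white label on the broad sides; stands upright, own z up. Point: its centre, 46 mm above the underside. Full it weighs 0.36 to 0.49 kg (contents have a few mm of play), empty about 0.09 kg; which and how many are full varies, the name does not tell
- box_b_mid (a point): Closed blue plastic spark plug box, one of four identical outside: 54 mm (own x) by 78 mm (own y), 92 mm tall, flat sides, lid snapped shut and flush, blank white label on the broad sides; stands upright, own z up. Point: its centre, 46 mm above the underside. Full it weighs 0.36 to 0.49 kg (contents have a few mm of play), empty about 0.09 kg; which and how many are full varies, the name does not tell
- box_c_mid (a point): Closed blue plastic spark plug box, one of four identical outside: 54 mm (own x) by 78 mm (own y), 92 mm tall, flat sides, lid snapped shut and flush, blank white label on the broad sides; stands upright, own z up. Point: its centre, 46 mm above the underside. Full it weighs 0.36 to 0.49 kg (contents have a few mm of play), empty about 0.09 kg; which and how many are full varies, the name does not tell
- box_d_mid (a point): Closed blue plastic spark plug box, one of four identical outside: 54 mm (own x) by 78 mm (own y), 92 mm tall, flat sides, lid snapped shut and flush, blank white label on the broad sides; stands upright, own z up. Point: its centre, 46 mm above the underside. Full it weighs 0.36 to 0.49 kg (contents have a few mm of play), empty about 0.09 kg; which and how many are full varies, the name does not tell
- stock_tray: Bare grey steel stock tray for the full boxes, open on top, fixed: 138 mm (own x) by 290 mm (own y) outside, walls 4 mm thick and 36 mm high, floor 4 mm above the origin; inside 130 by 282 mm, room for three boxes in a row along its own y, each with its 78 mm side along that row. Origin: centre of the underside, z up
- refill_bin: Orange plastic tray of the same size for the empty boxes, open on top, fixed: 138 mm (own x) by 290 mm (own y) outside, walls 4 mm thick and 36 mm high, floor 4 mm above the origin; inside 130 by 282 mm, room for three boxes in a row along its own y, each with its 78 mm side along that row. Origin: centre of the underside, z up
- sprocket: bystander: steel rear sprocket lying flat, 150 mm across, 7 mm thick; origin: centre of its underside
- nut_bowl: bystander: white ceramic bowl of nuts, 124 mm across the rim, 50 mm high; origin: centre of its underside
- valve_tool: bystander: silver valve stem tool lying on the shelf between the boxes, 115 mm long along its own x (from -55 to +60 mm), 14 mm thick; origin: on its underside near the middle
- lube_can: bystander: green upright spray can, 52 mm diameter, about 150 mm tall; origin: centre of its underside
- wrench: bystander: steel wrench lying on the shelf along its own x, 170 mm long; origin: its underside, near the middle
Mind the look-alikes: they are no part of the job. What is shaped like the part that bears box_a_mid but pink or yellow is not meant. What is shaped like the part that bears box_b_mid but yellow is not meant.

How it is judged:
By the outcome, as a careful person would: the job done as asked, in the order asked, and still so for the second after the job is handed in, with the robot touching nothing.
It also fails if it takes over 72 s, if anything falls off the work surface, if the arm or the gripper's body presses on something with over 40 N, if the wrist force passes 120 N, or if a joint passes its speed limit or range.

## Working session

There is one attempt and no reset: what is moved stays moved. The work goes in short steps, Python scripts to look and compute and a shell command to move; the robot and the scene stay as the last step left them, time stands still between calls to the robot, and variables do not carry over. Pictures are saved under pics/ and viewed, and the job is handed in when it is done.

```bash
mkdir -p pics; ls; python3 - <<'E'
from plant import observe,snapshot
import cv2
print(observe())
for n in ["scene","top","wrist"]:
    s=snapshot(n); cv2.imwrite(f"pics/{n}0.png",s["color"][:,:,::-1])
    print(n,s["intrinsics"],s["distortion"],s["R"],s["t"])
E
```

```text
pics
{'time': 0.0, 'joints': array([-7.80354168e+01,  3.05827929e+00,  9.24935517e+01, -7.24246013e-05,
        8.45683310e+01, -6.81833701e+00]), 'qvel': array([ 0.08397158, -0.08461829, -0.03395114,  0.01131334, -0.02077999,
       -0.03353679]), 'joint_efforts': array([ 4.37306071e-04, -3.93678153e+01, -3.70174634e+01, -1.07299599e-05,
        7.12155743e-03, -7.37081564e-06]), 'eef_pos': array([ 201.10634712, -591.09359527,  230.03675992]), 'tool_rot': array([-1.79880679e+02, -1.41942593e-02,  1.87829123e+01]), 'ft_force': array([0.03529803, 0.7726303 , 0.69218333]), 'wrist_torque': array([ 0.02231446,  0.02837355, -0.04118995]), 'gripper_width': 85.54574857088934}
scene [[462.5031168    0.         321.94244965]
 [  0.         462.5031168  198.09669013]
 [  0.           0.           1.        ]] [0.03922974 0.         0.         0.         0.        ] [[ 0.78806657  0.61556456 -0.00559953]
 [ 0.52667287 -0.67891779 -0.51155285]
 [-0.31869543  0.40018858 -0.85923357]] [-396.2011665  -193.93210834 1341.26473577]
top [[478.97332809   0.         309.80227903]
 [  0.         478.97332809 197.84815319]
 [  0.           0.           1.        ]] [-0.04973163  0.          0.          0.          0.        ] [[ 0.01730542 -0.9997754   0.0122338 ]
 [-0.99681844 -0.01820379 -0.07759916]
 [ 0.07780443 -0.01085199 -0.99690958]] [   7.49190607  466.88266771 1301.53651001]
wrist [[326.31866718   0.         317.68170976]
 [  0.         326.31866718 197.72760696]
 [  0.           0.           1.        ]] [-0.01930062  0.          0.          0.          0.        ] [[ 0.32147562 -0.94691669 -0.00148903]
 [-0.90821835 -0.30878183  0.28247691]
 [-0.26794188 -0.08945708 -0.95927294]] [-625.51338247  -34.86286169  377.96276472]
```

View pics/scene0.png

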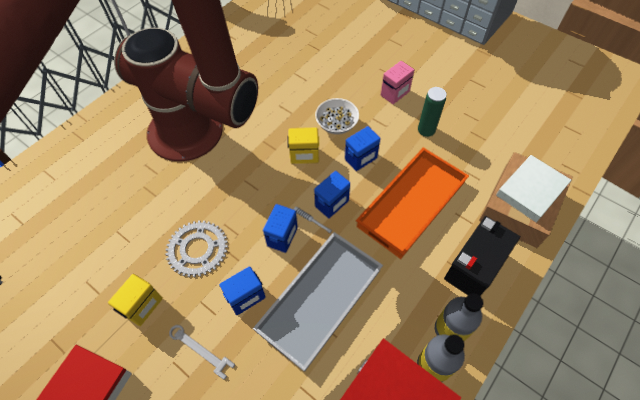

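View pics/top0.png

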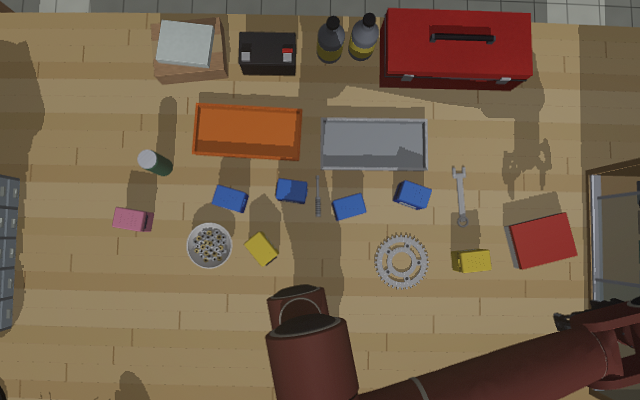

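View pics/wrist0.png

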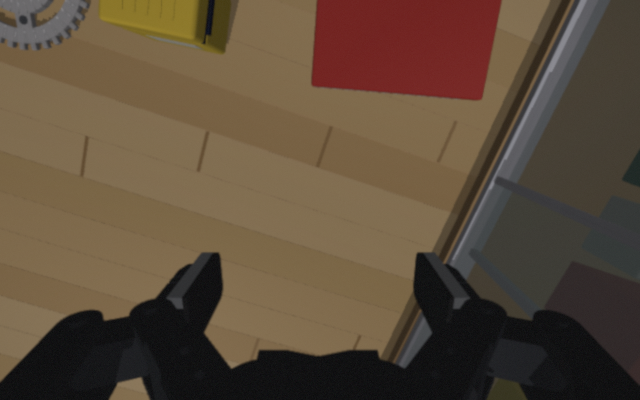

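The overview shows four blue boxes: in the top view at about (230,198), (292,190), (349,206) and (412,194). The orange tray is at (247,131) and the grey one at (374,145). I'll enlarge these for corner readings.

```bash
python3 - <<'E'
import cv2
a=cv2.imread("pics/top0.png")
for i,(x,y,w,h) in enumerate([(200,165,120,60),(310,165,130,65),(180,95,260,85)]):
    f=800/w if w<200 else 3
    c=cv2.resize(a[y:y+h,x:x+w],None,fx=f if i==2 else 6,fy=f if i==2 else 6,interpolation=cv2.INTER_CUBIC)
    f=3 if i==2 else 6
    for k in range(0,w,10):
        cv2.putText(c,str(x+k),(k*f,10),0,.35,(255,255,255),1); cv2.line(c,(k*f,12),(k*f,18),(255,255,255),1)
    for k in range(0,h,10):
        cv2.putText(c,str(y+k),(0,k*f+4),0,.35,(255,255,255),1); cv2.line(c,(24,k*f),(30,k*f),(255,255,255),1)
    cv2.imwrite(f"pics/crop{i}.png",c)
E
```

```text
(no output)
```

View pics/crop0.png

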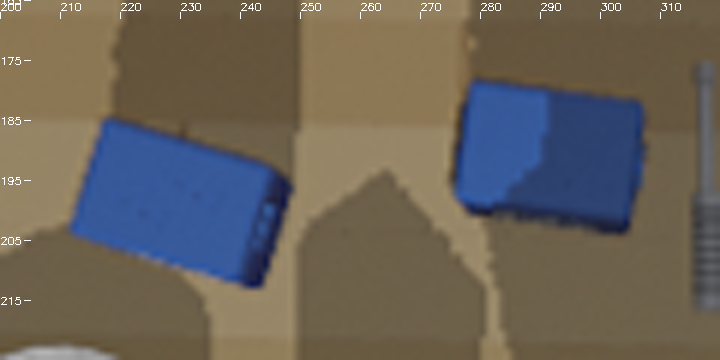

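View pics/crop1.png

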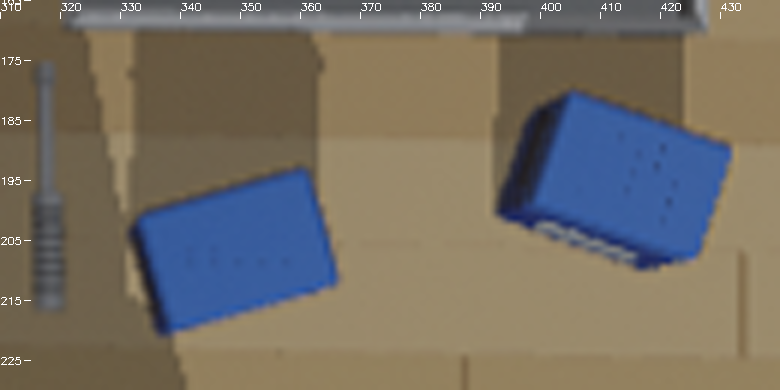

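View pics/crop2.png

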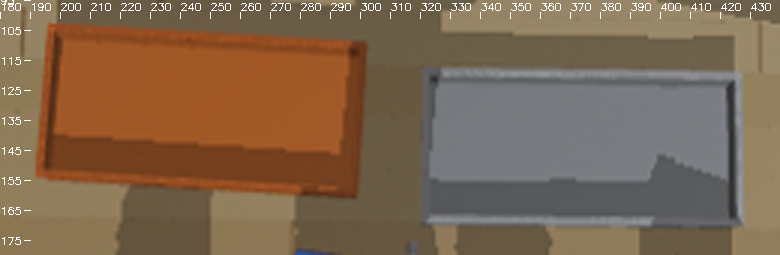

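```bash
cat > h.py <<'E'
import numpy as np,cv2
from plant import observe,snapshot
def ray(s,pts,z):
    K=np.array(s["intrinsics"]);d=np.array(s["distortion"]);R=np.array(s["R"]);t=np.array(s["t"])
    u=cv2.undistortPoints(np.array(pts,float).reshape(-1,1,2),K,d).reshape(-1,2)
    D=np.c_[u,np.ones(len(u))]@R; C=-R.T@t
    return C+D*((z-C[2])/D[:,2])[:,None]
def proj(s,X):
    return cv2.projectPoints(np.array(X,float),cv2.Rodrigues(np.array(s["R"]))[0],np.array(s["t"]),np.array(s["intrinsics"]),np.array(s["distortion"]))[0].reshape(-1,2)
def box(x,y,yaw,w,l,z):
    a=np.radians(yaw);R=np.array([[np.cos(a),-np.sin(a)],[np.sin(a),np.cos(a)]])
    p=np.array([[-w,-l],[w,-l],[w,l],[-w,l]])/2@R.T+[x,y]
    return np.c_[p,np.full(4,z)]
E
cat > m.py <<'E'
from h import *
s=snapshot("top")
Q={'b1':(200,165,6,92,[(107,118),(273,167),(243,284),(70,232)]),
'b2':(200,165,6,92,[(472,80),(642,102),(628,225),(457,205)]),
'b3':(310,165,6,92,[(140,215),(305,168),(338,284),(168,330)]),
'b4':(310,165,6,92,[(575,92),(731,148),(698,258),(540,205)]),
'or':(180,95,3,36,[(50,25),(366,42),(357,196),(38,177)]),
'gr':(180,95,3,36,[(426,68),(741,75),(738,226),(422,222)])}
res={}
for n,(x,y,f,z,c) in Q.items():
    p=(np.array(c)+.5)/f-.5+[x,y]
    X=ray(s,p,z)[:,:2]
    e=lambda i,j:np.linalg.norm(X[i]-X[j])
    d=X[0]-X[1]+X[3]-X[2] # +y long dir
    yaw=np.degrees(np.arctan2(-d[0],d[1]))
    res[n]=(*X.mean(0),yaw)
    print(n,X.mean(0).round(1),'yaw',yaw.round(1),'long',e(0,1).round(1),e(3,2).round(1),'short',e(0,3).round(1),e(1,2).round(1), 'r',np.linalg.norm(X.mean(0)).round(0))
for cam in ["top","scene"]:
    s=snapshot(cam);im=cv2.resize(s["color"][:,:,::-1],None,fx=3,fy=3,interpolation=cv2.INTER_CUBIC)
    for n,(x,y,a) in res.items():
        w,l,h=(54,78,92) if n[0]=='b' else (138,290,36)
        for z in (0,h): 
            cv2.polylines(im,[((proj(s,box(x,y,a,w,l,z))+.5)*3-.5).astype(int)],1,(0,255,255) if z else (255,0,255),1)
    if cam=="scene": im=im[330:1130,600:1440]
    else: im=im[280:680,540:1340]
    cv2.imwrite(f"pics/ov_{cam}.png",im[:600] if cam=="top" else cv2.resize(im,None,fx=.75,fy=.75))
E
python3 m.py
```

```text
b1 [456.8 228. ] yaw -15.5 long 75.4 78.5 short 51.9 52.3 r 511.0
b2 [480.3  65.3] yaw -6.0 long 74.5 74.6 short 54.8 53.9 r 485.0
b3 [441.2 -86.3] yaw 16.5 long 74.7 76.5 short 51.2 52.3 r 450.0
b4 [ 476.4 -259.9] yaw -18.1 long 72.5 72.6 short 52.1 50.5 r 543.0
or [645.9 191.3] yaw -2.3 long 291.8 291.8 short 142.0 143.5 r 674.0
gr [ 617.7 -157.4] yaw 0.2 long 291.4 289.5 short 142.9 140.9 r 637.0
```

View pics/ov_top.png

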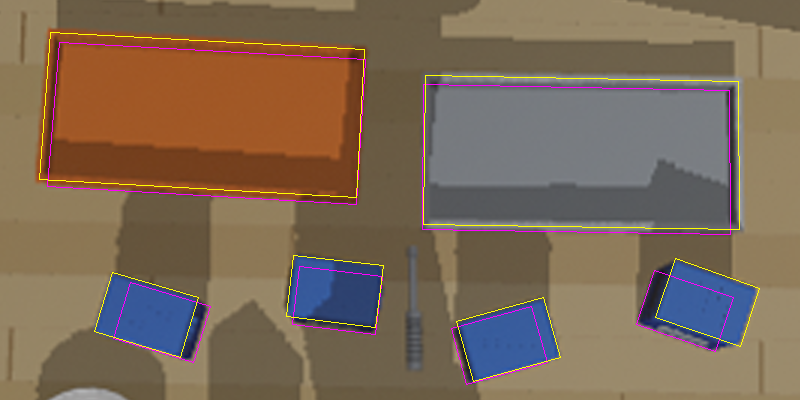

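View pics/ov_scene.png

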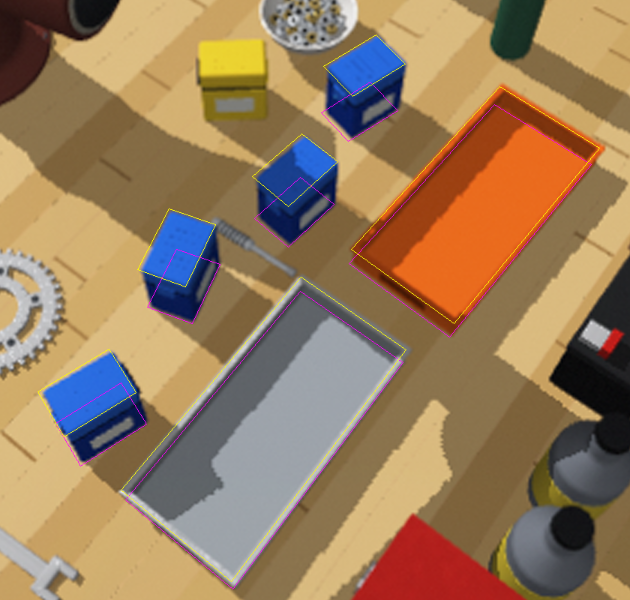

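```bash
cat >> h.py <<'E'
from scipy.spatial.transform import Rotation as Ro
def go(x,y,z,yaw):
    o=observe();p=np.array(o["eef_pos"]);R=Ro.from_euler('xyz',o["tool_rot"],degrees=True).as_matrix()
    d=R.T@(np.array([x,y,z])-p)
    dy=(yaw-o["tool_rot"][2]+180)%360-180
    print("t",round(o["time"],2),"pos",p.round(1),"rot",np.round(o["tool_rot"],1),"F",np.round(o["ft_force"],2),"w",round(o["gripper_width"],1))
    print("offset",(d/25).round(2),"dist",np.linalg.norm(d).round(),"spin",round(-np.radians(dy),3),"rows",np.ceil(max(np.linalg.norm(d)/62.5,abs(dy)/10.7)))
    dj=lambda q:(q+180)%360-180
    print("j1",np.degrees(np.arctan2(y,x)).round(1),"j6~",(np.degrees(np.arctan2(y,x))+90-yaw).round(1))
E
python3 -c "
from h import *
go(476.4,-259.9,190,71.9)"
```

```text
t 0.3 pos [ 201.2 -591.5  230.9] rot [-180.    -0.    18.8] F [-0.49  0.27  0.35] w 85.4
offset [14.69 -9.01  1.64] dist 433.0 spin -0.927 rows 7.0
j1 -28.6 j6~ -10.5
```

```bash
python3 -m jog '[{"fingers":85,"offset":[14.69,-9.01,1.64],"spin":-0.927},{"fingers":85,"offset":[14.69,-9.01,1.64],"spin":-0.927},{"fingers":85,"offset":[14.69,-9.01,1.64],"spin":-0.927},{"fingers":85,"offset":[14.69,-9.01,1.64],"spin":-0.927},{"fingers":85,"offset":[14.69,-9.01,1.64],"spin":-0.927},{"fingers":85,"offset":[14.69,-9.01,1.64],"spin":-0.927},{"fingers":85,"offset":[14.69,-9.01,1.64],"spin":-0.927},{"fingers":85,"offset":[14.69,-9.01,1.64],"spin":-0.927},{"fingers":85,"offset":[14.69,-9.01,1.64],"spin":-0.927},{"fingers":85,"offset":[14.69,-9.01,1.64],"spin":-0.927}]' 50
python3 - <<'E'
from h import *
s=snapshot("wrist");im=s["color"][:,:,::-1].copy()
for z,c in((0,(255,0,255)),(92,(0,255,255))): cv2.polylines(im,[proj(s,box(476.4,-259.9,-18.1,54,78,z)).astype(int)],1,c,1)
cv2.imwrite("pics/w4.png",im)
go(476.4,-259.9,51,71.9)
E
```

```text
time: 1.55
eef_pos: [475.8, -261.0, 190.3]
tool_rot: [-180.0, -0.0, 71.8]
ft_force: [0.5, 0.6, 0.3]
gripper_width: 85.2
t 1.6 pos [ 475.8 -261.1  190.3] rot [-180.    -0.    71.8] F [-0.28  0.41 -0.16] w 85.0
offset [0.05 0.01 5.57] dist 139.0 spin -0.002 rows 3.0
j1 -28.6 j6~ -10.5
```

View pics/w4.png

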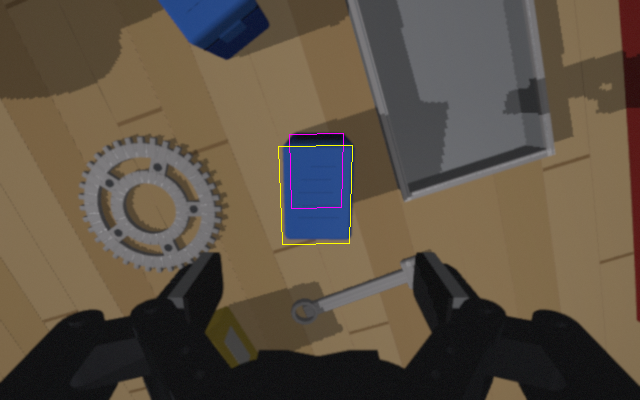

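Overlay matches box 4 within about 2 mm (seen at 283–351, 145–240). Descend and grip.

```bash
python3 -m jog '[{"fingers":85,"offset":[0.05,0,2],"spin":0},{"fingers":85,"offset":[0.05,0,4],"spin":0},{"fingers":85,"offset":[0.05,0,5.2],"spin":0},{"fingers":85,"offset":[0.05,0,5.57],"spin":0},{"fingers":85,"offset":[0.05,0,5.57],"spin":0},{"fingers":50,"offset":[0.05,0,5.57],"spin":0},{"fingers":50,"offset":[0.05,0,5.57],"spin":0},{"fingers":50,"offset":[0.05,0,5.57],"spin":0},{"fingers":50,"offset":[0.05,0,5.57],"spin":0},{"fingers":50,"offset":[0.05,0,5.57],"spin":0}]' 50
python3 -c "
from h import *
go(476,-260,185,71.9)"
```

```text
time: 2.85
eef_pos: [477.3, -260.8, 53.0]
tool_rot: [179.8, 0.1, 71.8]
ft_force: [-1.1, -0.5, 6.1]
gripper_width: 53.6
t 2.85 pos [ 477.3 -260.8   53. ] rot [1.798e+02 1.000e-01 7.180e+01] F [-1.15 -0.52  6.12] w 53.6
offset [ 0.01 -0.04 -5.28] dist 132.0 spin -0.002 rows 3.0
j1 -28.6 j6~ -10.5
```

```bash
python3 -m jog '[{"fingers":50,"offset":[0,0,-0.4],"spin":0},{"fingers":50,"offset":[0,0,-1.2],"spin":0},{"fingers":50,"offset":[0,0,-2.4],"spin":0},{"fingers":50,"offset":[0,0,-3.6],"spin":0},{"fingers":50,"offset":[0,0,-4.6],"spin":0},{"fingers":50,"offset":[0,0,-5.28],"spin":0},{"fingers":50,"offset":[0,0,-5.28],"spin":0},{"fingers":50,"offset":[0,0,-5.28],"spin":0},{"fingers":50,"offset":[0,0,-5.28],"spin":0}]' 50
cat > weigh.py <<'E'
from h import *
f=[]
for i in range(5):
    s=snapshot("scene"); o=observe(); f.append(o["ft_force"])
print(np.round(f,2)[:,2],"mean",np.mean(f,0).round(2))
cv2.imwrite("pics/s%d.png"%int(o["time"]*100),s["color"][:,:,::-1])
E
python3 weigh.py
```

```text
time: 3.98
eef_pos: [476.2, -260.0, 183.3]
tool_rot: [-180.0, 0.0, 71.8]
ft_force: [0.0, -0.3, -4.4]
gripper_width: 53.3
[-4.32 -4.09 -4.67 -3.47 -3.75] mean [-0.18 -0.02 -4.06]
```

Full (~0.41 kg), so it goes to the grey tray, right-hand slot.

```bash
python3 -c "
from h import *
go(617.7,-249.5,110,90.2)"
```

```text
t 4.22 pos [ 476.8 -260.5  184.5] rot [179.9   0.   71.8] F [ 0.31  0.61 -3.75] w 53.4
offset [2.18 5.21 2.99] dist 160.0 spin -0.321 rows 3.0
j1 -22.0 j6~ -22.2
```

```bash
python3 -m jog '[{"fingers":50,"offset":[0.3,0.8,0],"spin":-0.05},{"fingers":50,"offset":[0.9,2.2,0],"spin":-0.15},{"fingers":50,"offset":[1.5,3.7,0.3],"spin":-0.25},{"fingers":50,"offset":[2.0,4.8,1.0],"spin":-0.321},{"fingers":50,"offset":[2.18,5.21,2],"spin":-0.321},{"fingers":50,"offset":[2.18,5.21,2.7],"spin":-0.321},{"fingers":50,"offset":[2.18,5.21,2.99],"spin":-0.321},{"fingers":50,"offset":[2.18,5.21,2.99],"spin":-0.321}]' 50
python3 -c "
from h import *
s=snapshot('wrist');cv2.imwrite('pics/wp4.png',s['color'][:,:,::-1])
go(617.7,-249.5,57,90.2)"
```

```text
time: 5.22
eef_pos: [616.9, -249.6, 109.6]
tool_rot: [180.0, 0.0, 90.1]
ft_force: [-0.3, 1.2, -4.6]
gripper_width: 53.7
t 5.28 pos [ 617.5 -249.9  110.6] rot [1.799e+02 1.000e-01 9.010e+01] F [-0.48 -0.86 -3.73] w 53.6
offset [0.02 0.   2.15] dist 54.0 spin -0.001 rows 1.0
j1 -22.0 j6~ -22.2
```

View pics/wp4.png

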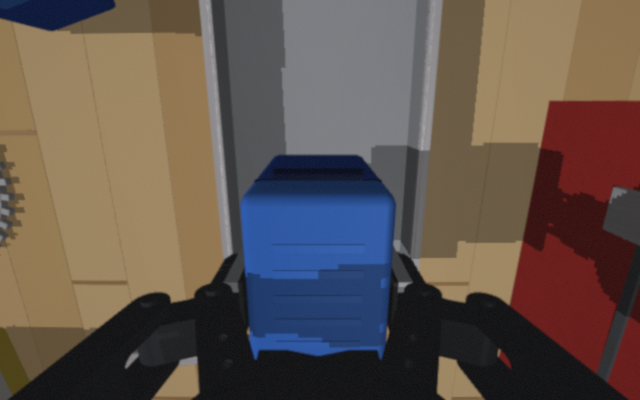

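The box hangs straight, centred between the tray walls (210 to 435). Lower it.

```bash
python3 -m jog '[{"fingers":50,"offset":[0.02,0,0.8],"spin":0},{"fingers":50,"offset":[0.02,0,1.5],"spin":0},{"fingers":50,"offset":[0.02,0,1.85],"spin":0},{"fingers":50,"offset":[0.02,0,1.98],"spin":0},{"fingers":50,"offset":[0.02,0,2.05],"spin":0},{"fingers":50,"offset":[0.02,0,2.1],"spin":0},{"fingers":50,"offset":[0.02,0,2.1],"spin":0}]' 50
```

```text
time: 6.15
eef_pos: [617.9, -249.6, 58.6]
tool_rot: [179.8, 0.1, 90.1]
ft_force: [0.0, -0.7, -4.6]
gripper_width: 53.5
```

```bash
python3 -m jog '[{"fingers":50,"offset":[0,0,0.04],"spin":0},{"fingers":50,"offset":[0,0,0.08],"spin":0},{"fingers":50,"offset":[0,0,0.11],"spin":0},{"fingers":50,"offset":[0,0,0.11],"spin":0}]' 50
```

```text
time: 6.65
eef_pos: [618.2, -249.9, 57.1]
tool_rot: [179.8, 0.1, 90.1]
ft_force: [-3.8, 0.6, 3.6]
gripper_width: 53.4
```

On the floor (force changed to +3.6 N). Release and rise.

```bash
python3 -m jog '[{"fingers":60,"offset":[0,0,0],"spin":0},{"fingers":72,"offset":[0,0,0],"spin":0},{"fingers":80,"offset":[0,0,0],"spin":0},{"fingers":80,"offset":[0,0,0],"spin":0},{"fingers":80,"offset":[0,0,-0.5],"spin":0},{"fingers":80,"offset":[0,0,-2],"spin":0},{"fingers":85,"offset":[0,0,-4],"spin":0},{"fingers":85,"offset":[0,0,-5],"spin":0},{"fingers":85,"offset":[0,0,-5],"spin":0}]' 50
python3 -c "
from h import *
s=snapshot('scene');cv2.imwrite('pics/sp4.png',s['color'][:,:,::-1])
go(441.2,-86.3,190,106.5)"
```

```text
time: 7.78
eef_pos: [619.6, -250.5, 186.5]
tool_rot: [179.4, 0.3, 90.2]
ft_force: [1.1, -0.4, -1.0]
gripper_width: 85.0
t 7.83 pos [ 618.4 -249.8  183.6] rot [179.7   0.2  90.1] F [-0.55 -0.58  0.47] w 85.2
offset [ 6.56 -7.07 -0.32] dist 241.0 spin -0.285 rows 4.0
j1 -11.1 j6~ -27.6
```

View pics/sp4.png

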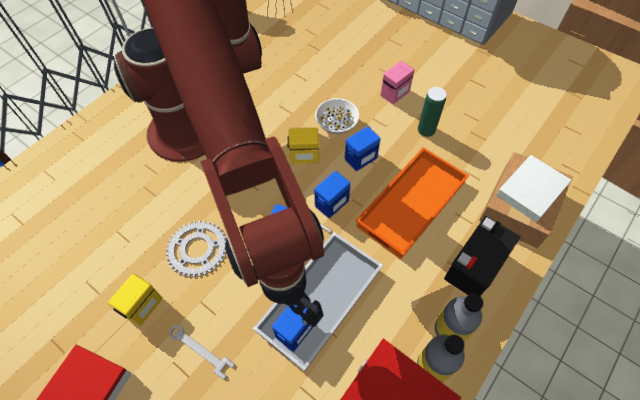

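Box stands in the grey tray at (292,327). Next, box 3.

```bash
python3 -m jog '[{"fingers":85,"offset":[6.56,-7.07,-0.32],"spin":-0.285},{"fingers":85,"offset":[6.56,-7.07,-0.32],"spin":-0.285},{"fingers":85,"offset":[6.56,-7.07,-0.32],"spin":-0.285},{"fingers":85,"offset":[6.56,-7.07,-0.32],"spin":-0.285},{"fingers":85,"offset":[6.56,-7.07,-0.32],"spin":-0.285},{"fingers":85,"offset":[6.56,-7.07,-0.32],"spin":-0.285},{"fingers":85,"offset":[6.56,-7.07,-0.32],"spin":-0.285}]' 50
python3 - <<'E'
from h import *
s=snapshot("wrist");im=s["color"][:,:,::-1].copy()
for z,c in((0,(255,0,255)),(92,(0,255,255))): cv2.polylines(im,[proj(s,box(441.2,-86.3,16.5,54,78,z)).astype(int)],1,c,1)
cv2.imwrite("pics/w3.png",im)
go(441.2,-86.3,51,106.5)
E
```

```text
time: 8.7
eef_pos: [441.7, -86.9, 189.6]
tool_rot: [179.8, 0.3, 106.4]
ft_force: [0.6, 0.6, 0.5]
gripper_width: 85.3
t 8.75 pos [441.7 -86.9 189.7] rot [179.8   0.3 106.4] F [ 0.2  -0.21  0.17] w 85.1
offset [ 0.06 -0.03  5.55] dist 139.0 spin -0.001 rows 3.0
j1 -11.1 j6~ -27.6
```

View pics/w3.png

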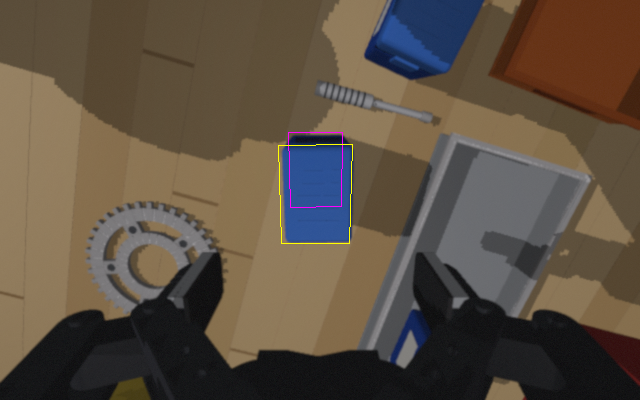

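Overlay matches box 3 well (282–351, 145–242).

```bash
python3 -m jog '[{"fingers":85,"offset":[0.05,0,2],"spin":0},{"fingers":85,"offset":[0.05,0,4],"spin":0},{"fingers":85,"offset":[0.05,0,5.2],"spin":0},{"fingers":85,"offset":[0.05,0,5.57],"spin":0},{"fingers":85,"offset":[0.05,0,5.57],"spin":0},{"fingers":50,"offset":[0.05,0,5.57],"spin":0},{"fingers":50,"offset":[0.05,0,5.57],"spin":0},{"fingers":50,"offset":[0.05,0,5.57],"spin":0},{"fingers":50,"offset":[0.05,0,5.57],"spin":0},{"fingers":50,"offset":[0.05,0,5.57],"spin":0}]' 50
python3 -m jog '[{"fingers":50,"offset":[0,0,-0.4],"spin":0},{"fingers":50,"offset":[0,0,-1.2],"spin":0},{"fingers":50,"offset":[0,0,-2.4],"spin":0},{"fingers":50,"offset":[0,0,-3.6],"spin":0},{"fingers":50,"offset":[0,0,-4.6],"spin":0},{"fingers":50,"offset":[0,0,-5.28],"spin":0},{"fingers":50,"offset":[0,0,-5.28],"spin":0},{"fingers":50,"offset":[0,0,-5.28],"spin":0},{"fingers":50,"offset":[0,0,-5.28],"spin":0}]' 50
python3 weigh.py; python3 -c "
from h import *
go(617.7,-157.4,110,90.2)
go(645.9-3.7,191.3-92,110,87.7)"
```

```text
time: 10.0
eef_pos: [443.5, -86.8, 52.3]
tool_rot: [179.6, 0.4, 106.4]
ft_force: [1.3, -0.7, 6.3]
gripper_width: 53.4
time: 11.12
eef_pos: [441.7, -85.9, 182.7]
tool_rot: [179.8, 0.3, 106.4]
ft_force: [-0.1, -0.1, -1.0]
gripper_width: 53.6
[-1.05 -0.2  -2.05 -0.04 -0.23] mean [-0.15  0.16 -0.72]
t 11.38 pos [442.3 -86.1 183.8] rot [179.7   0.4 106.4] F [-0.04  0.89 -0.23] w 53.8
offset [-4.7   5.91  3.02] dist 203.0 spin 0.283 rows 4.0
j1 -14.3 j6~ -14.5
t 11.38 pos [442.3 -86.1 183.8] rot [179.7   0.4 106.4] F [-0.04  0.89 -0.23] w 53.8
offset [4.87 9.75 2.98] dist 282.0 spin 0.327 rows 5.0
j1 8.8 j6~ 11.1
```

Empty (~0.07 kg): orange tray, right-hand slot.

```bash
python3 -m jog '[{"fingers":50,"offset":[0.6,1.2,0],"spin":0.05},{"fingers":50,"offset":[1.6,3.2,0],"spin":0.12},{"fingers":50,"offset":[2.7,5.4,0],"spin":0.2},{"fingers":50,"offset":[3.8,7.6,0.1],"spin":0.28},{"fingers":50,"offset":[4.6,9.2,0.6],"spin":0.327},{"fingers":50,"offset":[4.87,9.75,1.6],"spin":0.327},{"fingers":50,"offset":[4.87,9.75,2.6],"spin":0.327},{"fingers":50,"offset":[4.87,9.75,2.98],"spin":0.327},{"fingers":50,"offset":[4.87,9.75,2.98],"spin":0.327}]' 50
python3 -c "
from h import *
s=snapshot('wrist');cv2.imwrite('pics/wp3.png',s['color'][:,:,::-1])
go(645.9-3.7,191.3-92,57,87.7)"
```

```text
time: 12.5
eef_pos: [641.6, 99.1, 109.1]
tool_rot: [179.7, 0.2, 87.7]
ft_force: [-0.1, -0.3, -1.0]
gripper_width: 53.9
t 12.55 pos [642.3  99.1 110.4] rot [179.5   0.2  87.7] F [ 0.59  0.16 -0.68] w 53.7
offset [ 0.02 -0.02  2.14] dist 53.0 spin -0.0 rows 1.0
j1 8.8 j6~ 11.1
```

View pics/wp3.png

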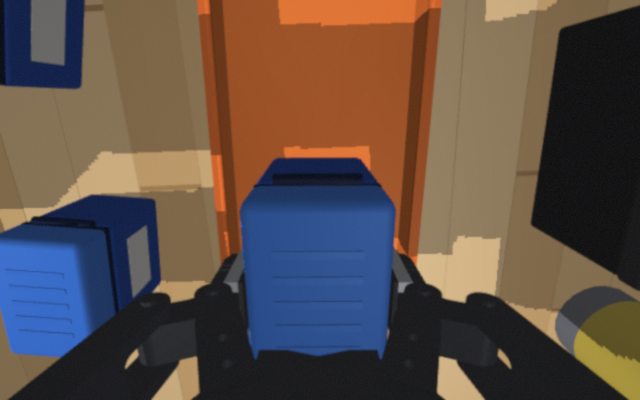

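Centred over the orange tray (walls at 210 and 430). Lower.

```bash
python3 -m jog '[{"fingers":50,"offset":[0.02,0,0.8],"spin":0},{"fingers":50,"offset":[0.02,0,1.5],"spin":0},{"fingers":50,"offset":[0.02,0,1.85],"spin":0},{"fingers":50,"offset":[0.02,0,1.98],"spin":0},{"fingers":50,"offset":[0.02,0,2.05],"spin":0},{"fingers":50,"offset":[0.02,0,2.1],"spin":0},{"fingers":50,"offset":[0.02,0,2.13],"spin":0},{"fingers":50,"offset":[0.02,0,2.13],"spin":0}]' 50
```

```text
time: 13.55
eef_pos: [643.0, 99.4, 57.5]
tool_rot: [179.5, 0.2, 87.7]
ft_force: [0.2, -0.6, -0.8]
gripper_width: 53.6
```

```bash
python3 -m jog '[{"fingers":50,"offset":[0,0,0.04],"spin":0},{"fingers":50,"offset":[0,0,0.08],"spin":0},{"fingers":50,"offset":[0,0,0.1],"spin":0},{"fingers":50,"offset":[0,0,0.1],"spin":0}]' 50
```

```text
time: 14.05
eef_pos: [643.2, 99.5, 56.4]
tool_rot: [179.5, 0.2, 87.7]
ft_force: [-3.5, 0.2, 6.0]
gripper_width: 53.4
```

```bash
python3 -m jog '[{"fingers":60,"offset":[0,0,0],"spin":0},{"fingers":72,"offset":[0,0,0],"spin":0},{"fingers":80,"offset":[0,0,0],"spin":0},{"fingers":80,"offset":[0,0,0],"spin":0},{"fingers":80,"offset":[0,0,-0.5],"spin":0},{"fingers":80,"offset":[0,0,-2],"spin":0},{"fingers":85,"offset":[0,0,-4],"spin":0},{"fingers":85,"offset":[0,0,-5],"spin":0},{"fingers":85,"offset":[0,0,-5],"spin":0}]' 50
python3 -c "
from h import *
go(480.3,65.3,190,84)"
```

```text
time: 15.18
eef_pos: [644.2, 100.1, 185.7]
tool_rot: [179.1, 0.2, 87.7]
ft_force: [1.3, 0.6, -1.1]
gripper_width: 85.0
t 15.18 pos [644.2 100.1 185.7] rot [179.1   0.2  87.7] F [ 1.34  0.63 -1.07] w 85.0
offset [-1.66 -6.49 -0.27] dist 168.0 spin 0.064 rows 3.0
j1 7.7 j6~ 13.7
```

```bash
python3 -m jog '[{"fingers":85,"offset":[-1.66,-6.49,-0.27],"spin":0.064},{"fingers":85,"offset":[-1.66,-6.49,-0.27],"spin":0.064},{"fingers":85,"offset":[-1.66,-6.49,-0.27],"spin":0.064},{"fingers":85,"offset":[-1.66,-6.49,-0.27],"spin":0.064},{"fingers":85,"offset":[-1.66,-6.49,-0.27],"spin":0.064},{"fingers":85,"offset":[-1.66,-6.49,-0.27],"spin":0.064}]' 50
python3 - <<'E'
from h import *
s=snapshot("wrist");im=s["color"][:,:,::-1].copy()
for z,c in((0,(255,0,255)),(92,(0,255,255))): cv2.polylines(im,[proj(s,box(480.3,65.3,-6,54,78,z)).astype(int)],1,c,1)
cv2.imwrite("pics/w2.png",im)
go(480.3,65.3,51,84)
E
```

```text
time: 15.92
eef_pos: [481.0, 65.4, 189.8]
tool_rot: [179.1, 0.1, 84.0]
ft_force: [0.7, 0.3, 0.6]
gripper_width: 84.9
t 15.97 pos [481.   65.4 189.8] rot [1.791e+02 1.000e-01 8.400e+01] F [-0.   -1.    0.16] w 84.9
offset [ 0.01 -0.11  5.55] dist 139.0 spin 0.0 rows 3.0
j1 7.7 j6~ 13.7
```

View pics/w2.png

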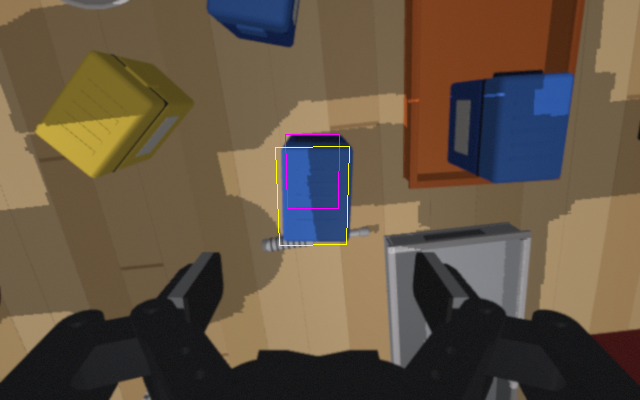

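```bash
python3 -m jog '[{"fingers":85,"offset":[0.03,-0.06,2],"spin":0},{"fingers":85,"offset":[0.03,-0.06,4],"spin":0},{"fingers":85,"offset":[0.03,-0.06,5.2],"spin":0},{"fingers":85,"offset":[0.03,-0.06,5.57],"spin":0},{"fingers":85,"offset":[0.03,-0.06,5.57],"spin":0},{"fingers":50,"offset":[0.03,-0.06,5.57],"spin":0},{"fingers":50,"offset":[0.03,-0.06,5.57],"spin":0},{"fingers":50,"offset":[0.03,-0.06,5.57],"spin":0},{"fingers":50,"offset":[0.03,-0.06,5.57],"spin":0},{"fingers":50,"offset":[0.03,-0.06,5.57],"spin":0}]' 50
python3 -m jog '[{"fingers":50,"offset":[0,0,-0.4],"spin":0},{"fingers":50,"offset":[0,0,-1.2],"spin":0},{"fingers":50,"offset":[0,0,-2.4],"spin":0},{"fingers":50,"offset":[0,0,-3.6],"spin":0},{"fingers":50,"offset":[0,0,-4.6],"spin":0},{"fingers":50,"offset":[0,0,-5.28],"spin":0},{"fingers":50,"offset":[0,0,-5.28],"spin":0},{"fingers":50,"offset":[0,0,-5.28],"spin":0},{"fingers":50,"offset":[0,0,-5.28],"spin":0}]' 50
python3 weigh.py; python3 -c "
from h import *
go(617.7,-157.4,110,90.2)
go(645.9,191.3,110,87.7)"
```

```text
time: 17.23
eef_pos: [483.0, 65.7, 52.6]
tool_rot: [179.0, 0.1, 84.0]
ft_force: [-0.9, -0.3, 5.5]
gripper_width: 53.7
time: 18.35
eef_pos: [479.8, 66.2, 182.8]
tool_rot: [179.1, 0.1, 84.0]
ft_force: [0.6, 0.1, -5.5]
gripper_width: 53.6
[-4.78 -4.23 -5.53 -4.08 -4.69] mean [-0.13  0.01 -4.66]
t 18.6 pos [480.5  66.2 184.1] rot [1.79e+02 1.00e-01 8.40e+01] F [ 0.39 -0.33 -4.69] w 53.6
offset [-8.32  6.34  3.09] dist 273.0 spin -0.108 rows 5.0
j1 -14.3 j6~ -14.5
t 18.6 pos [480.5  66.2 184.1] rot [1.79e+02 1.00e-01 8.40e+01] F [ 0.39 -0.33 -4.69] w 53.6
offset [5.67 6.01 3.05] dist 220.0 spin -0.064 rows 4.0
j1 16.5 j6~ 18.8
```

Full (~0.47 kg): grey tray, left slot.

```bash
python3 -c "
from h import *
go(617.4,-65.4,110,90.2)"
```

```text
t 18.6 pos [480.5  66.2 184.1] rot [1.79e+02 1.00e-01 8.40e+01] F [ 0.39 -0.33 -4.69] w 53.6
offset [-4.66  5.94  3.08] dist 204.0 spin -0.108 rows 4.0
j1 -6.0 j6~ -6.2
```

```bash
python3 -m jog '[{"fingers":50,"offset":[-0.5,0.7,0],"spin":-0.02},{"fingers":50,"offset":[-1.5,2.0,0],"spin":-0.05},{"fingers":50,"offset":[-2.7,3.5,0.05],"spin":-0.08},{"fingers":50,"offset":[-3.8,4.9,0.2],"spin":-0.108},{"fingers":50,"offset":[-4.5,5.75,0.7],"spin":-0.108},{"fingers":50,"offset":[-4.66,5.94,1.7],"spin":-0.108},{"fingers":50,"offset":[-4.66,5.94,2.7],"spin":-0.108},{"fingers":50,"offset":[-4.66,5.94,3.05],"spin":-0.108},{"fingers":50,"offset":[-4.66,5.94,3.05],"spin":-0.108},{"fingers":50,"offset":[-4.66,5.94,3.05],"spin":-0.108}]' 50
python3 -c "
from h import *
s=snapshot('wrist');cv2.imwrite('pics/wp2.png',s['color'][:,:,::-1])
go(617.4,-65.4,57,90.2)"
```

```text
time: 19.85
eef_pos: [618.2, -65.5, 112.3]
tool_rot: [178.9, 0.3, 90.2]
ft_force: [0.4, -0.9, -5.0]
gripper_width: 53.4
t 19.9 pos [618.3 -65.5 112.4] rot [178.9   0.3  90.2] F [ 0.58 -0.67 -4.05] w 53.5
offset [ 0.02 -0.08  2.22] dist 55.0 spin 0.0 rows 1.0
j1 -6.0 j6~ -6.2
```

View pics/wp2.png

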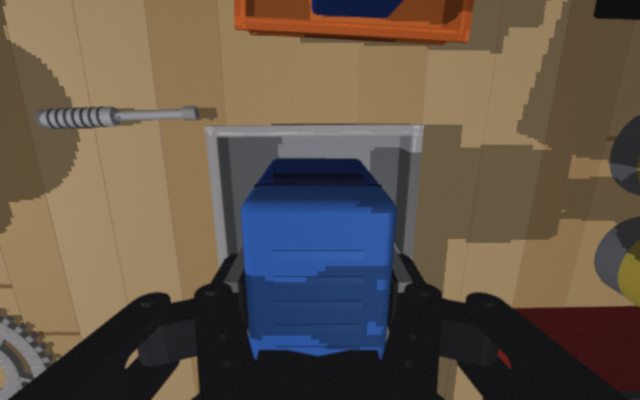

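Box is inside the tray's walls (far wall at row 130, box ahead ends at row 158). Lower.

```bash
python3 -m jog '[{"fingers":50,"offset":[0.02,-0.05,0.8],"spin":0},{"fingers":50,"offset":[0.02,-0.05,1.5],"spin":0},{"fingers":50,"offset":[0.02,-0.05,1.9],"spin":0},{"fingers":50,"offset":[0.02,-0.05,2.05],"spin":0},{"fingers":50,"offset":[0.02,-0.05,2.12],"spin":0},{"fingers":50,"offset":[0.02,-0.05,2.16],"spin":0},{"fingers":50,"offset":[0.02,-0.05,2.19],"spin":0},{"fingers":50,"offset":[0.02,-0.05,2.19],"spin":0}]' 50
```

```text
time: 20.9
eef_pos: [618.4, -65.3, 58.0]
tool_rot: [178.8, 0.3, 90.2]
ft_force: [0.6, 0.2, -4.3]
gripper_width: 53.2
```

```bash
python3 -m jog '[{"fingers":50,"offset":[0,0,0.04],"spin":0},{"fingers":50,"offset":[0,0,0.08],"spin":0},{"fingers":50,"offset":[0,0,0.1],"spin":0},{"fingers":50,"offset":[0,0,0.1],"spin":0}]' 50
```

```text
time: 21.4
eef_pos: [618.7, -65.5, 56.7]
tool_rot: [178.8, 0.3, 90.2]
ft_force: [-3.1, -1.0, 5.2]
gripper_width: 53.3
```

```bash
python3 -m jog '[{"fingers":60,"offset":[0,0,0],"spin":0},{"fingers":72,"offset":[0,0,0],"spin":0},{"fingers":80,"offset":[0,0,0],"spin":0},{"fingers":80,"offset":[0,0,0],"spin":0},{"fingers":80,"offset":[0,0,-0.5],"spin":0},{"fingers":80,"offset":[0,0,-2],"spin":0},{"fingers":85,"offset":[0,0,-4],"spin":0},{"fingers":85,"offset":[0,0,-5],"spin":0},{"fingers":85,"offset":[0,0,-5],"spin":0},{"fingers":85,"offset":[0,0,-5],"spin":0},{"fingers":85,"offset":[0,0,-5],"spin":0}]' 50
python3 -c "
from h import *
go(456.8,228,190,74.5)"
```

```text
time: 22.78
eef_pos: [615.0, -64.6, 179.3]
tool_rot: [179.0, 0.3, 90.2]
ft_force: [-0.7, 0.8, -0.6]
gripper_width: 84.8
t 22.77 pos [615.  -64.6 179.3] rot [179.    0.3  90.2] F [-0.68  0.83 -0.61] w 84.8
offset [11.73 -6.27 -0.58] dist 333.0 spin 0.274 rows 6.0
j1 26.5 j6~ 42.0
```

```bash
python3 -m jog '[{"fingers":85,"offset":[11.73,-6.27,-0.58],"spin":0.274},{"fingers":85,"offset":[11.73,-6.27,-0.58],"spin":0.274},{"fingers":85,"offset":[11.73,-6.27,-0.58],"spin":0.274},{"fingers":85,"offset":[11.73,-6.27,-0.58],"spin":0.274},{"fingers":85,"offset":[11.73,-6.27,-0.58],"spin":0.274},{"fingers":85,"offset":[11.73,-6.27,-0.58],"spin":0.274},{"fingers":85,"offset":[11.73,-6.27,-0.58],"spin":0.274},{"fingers":85,"offset":[11.73,-6.27,-0.58],"spin":0.274},{"fingers":85,"offset":[11.73,-6.27,-0.58],"spin":0.274}]' 50
python3 - <<'E'
from h import *
s=snapshot("wrist");im=s["color"][:,:,::-1].copy()
for z,c in((0,(255,0,255)),(92,(0,255,255))): cv2.polylines(im,[proj(s,box(456.8,228,-15.5,54,78,z)).astype(int)],1,c,1)
cv2.imwrite("pics/w1.png",im)
go(456.8,228,51,74.5)
E
```

```text
time: 23.9
eef_pos: [457.3, 227.1, 189.4]
tool_rot: [179.0, 0.0, 74.4]
ft_force: [0.3, -0.6, -0.0]
gripper_width: 85.2
t 23.95 pos [457.3 227.1 189.5] rot [179.    0.   74.4] F [ 1.16 -0.23  0.61] w 85.2
offset [ 0.03 -0.12  5.54] dist 139.0 spin -0.001 rows 3.0
j1 26.5 j6~ 42.0
```

View pics/w1.png

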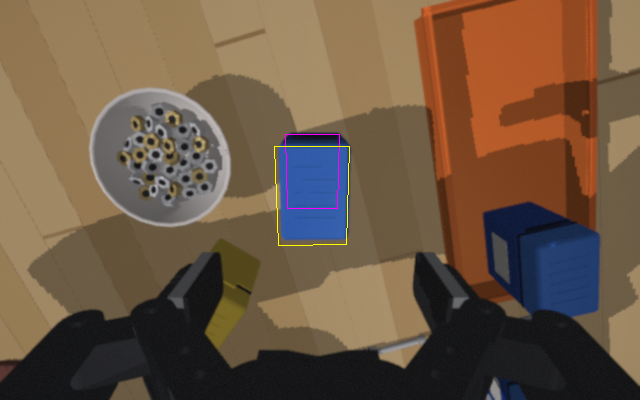

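Overlay agrees within 2 mm; the yellow box and bowl are clear of the fingers.

```bash
python3 -m jog '[{"fingers":85,"offset":[0.05,-0.08,2],"spin":0},{"fingers":85,"offset":[0.05,-0.08,4],"spin":0},{"fingers":85,"offset":[0.05,-0.08,5.2],"spin":0},{"fingers":85,"offset":[0.05,-0.08,5.57],"spin":0},{"fingers":85,"offset":[0.05,-0.08,5.57],"spin":0},{"fingers":50,"offset":[0.05,-0.08,5.57],"spin":0},{"fingers":50,"offset":[0.05,-0.08,5.57],"spin":0},{"fingers":50,"offset":[0.05,-0.08,5.57],"spin":0},{"fingers":50,"offset":[0.05,-0.08,5.57],"spin":0},{"fingers":50,"offset":[0.05,-0.08,5.57],"spin":0}]' 50
python3 -m jog '[{"fingers":50,"offset":[0,0,-0.4],"spin":0},{"fingers":50,"offset":[0,0,-1.2],"spin":0},{"fingers":50,"offset":[0,0,-2.4],"spin":0},{"fingers":50,"offset":[0,0,-3.6],"spin":0},{"fingers":50,"offset":[0,0,-4.6],"spin":0},{"fingers":50,"offset":[0,0,-5.28],"spin":0},{"fingers":50,"offset":[0,0,-5.28],"spin":0},{"fingers":50,"offset":[0,0,-5.28],"spin":0},{"fingers":50,"offset":[0,0,-5.28],"spin":0}]' 50
python3 weigh.py; python3 -c "
from h import *
go(617.7,-157.4,110,90.2)
go(645.9+3.7,191.3+92,110,87.7)"
```

```text
time: 25.2
eef_pos: [459.5, 228.8, 52.4]
tool_rot: [178.9, -0.1, 74.4]
ft_force: [-0.7, -0.2, 6.1]
gripper_width: 53.4
time: 26.32
eef_pos: [456.1, 229.0, 182.8]
tool_rot: [179.0, -0.0, 74.4]
ft_force: [-0.1, 0.4, -1.1]
gripper_width: 53.5
[-1.81 -0.12  0.34 -0.65 -0.75] mean [-0.03  0.13 -0.6 ]
t 26.57 pos [456.7 229.2 183.9] rot [ 1.789e+02 -1.000e-01  7.440e+01] F [-0.7  -0.39 -0.75] w 53.2
offset [-13.17  10.29   3.14] dist 425.0 spin -0.275 rows 7.0
j1 -14.3 j6~ -14.5
t 26.57 pos [456.7 229.2 183.9] rot [ 1.789e+02 -1.000e-01  7.440e+01] F [-0.7  -0.39 -0.75] w 53.2
offset [4.15 6.79 3.09] dist 213.0 spin -0.232 rows 4.0
j1 23.6 j6~ 25.9
```

Empty (~0.06 kg): orange tray, left slot.

```bash
python3 -m jog '[{"fingers":50,"offset":[0.5,0.8,0],"spin":-0.05},{"fingers":50,"offset":[1.4,2.3,0],"spin":-0.12},{"fingers":50,"offset":[2.5,4.1,0],"spin":-0.18},{"fingers":50,"offset":[3.5,5.7,0.2],"spin":-0.232},{"fingers":50,"offset":[4.05,6.6,0.7],"spin":-0.232},{"fingers":50,"offset":[4.15,6.79,1.7],"spin":-0.232},{"fingers":50,"offset":[4.15,6.79,2.7],"spin":-0.232},{"fingers":50,"offset":[4.15,6.79,3.05],"spin":-0.232},{"fingers":50,"offset":[4.15,6.79,3.05],"spin":-0.232},{"fingers":50,"offset":[4.15,6.79,3.05],"spin":-0.232}]' 50
python3 -c "
from h import *
s=snapshot('wrist');cv2.imwrite('pics/wp1.png',s['color'][:,:,::-1])
go(649.6,283.3,57,87.7)"
```

```text
time: 27.82
eef_pos: [649.9, 283.5, 112.5]
tool_rot: [178.8, 0.1, 87.7]
ft_force: [0.3, 0.0, -0.5]
gripper_width: 53.4
t 27.88 pos [650.2 283.6 112.8] rot [1.788e+02 1.000e-01 8.770e+01] F [-0.4   1.29 -1.81] w 53.3
offset [-0.01 -0.07  2.23] dist 56.0 spin 0.0 rows 1.0
j1 23.6 j6~ 25.9
```

View pics/wp1.png

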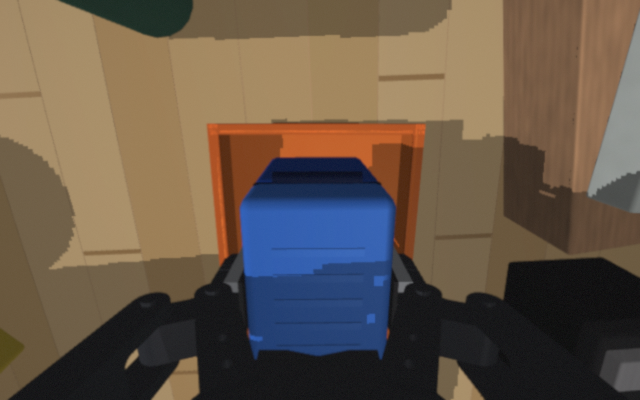

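Inside the tray walls (210–425, far wall at row 128). Lower.

```bash
python3 -m jog '[{"fingers":50,"offset":[0,-0.05,0.8],"spin":0},{"fingers":50,"offset":[0,-0.05,1.5],"spin":0},{"fingers":50,"offset":[0,-0.05,1.9],"spin":0},{"fingers":50,"offset":[0,-0.05,2.07],"spin":0},{"fingers":50,"offset":[0,-0.05,2.14],"spin":0},{"fingers":50,"offset":[0,-0.05,2.18],"spin":0},{"fingers":50,"offset":[0,-0.05,2.21],"spin":0},{"fingers":50,"offset":[0,-0.05,2.21],"spin":0}]' 50
```

```text
time: 28.88
eef_pos: [650.3, 283.6, 57.9]
tool_rot: [178.7, 0.1, 87.7]
ft_force: [0.2, -0.1, 0.3]
gripper_width: 53.7
```

```bash
python3 -m jog '[{"fingers":50,"offset":[0,0,0.04],"spin":0},{"fingers":50,"offset":[0,0,0.08],"spin":0},{"fingers":50,"offset":[0,0,0.1],"spin":0},{"fingers":50,"offset":[0,0,0.1],"spin":0}]' 50
```

```text
time: 29.38
eef_pos: [650.6, 283.6, 56.5]
tool_rot: [178.7, 0.1, 87.7]
ft_force: [-1.1, -0.7, 5.2]
gripper_width: 53.7
```

Contact made. Release, rise, and pull back for the final check.

```bash
python3 -m jog '[{"fingers":60,"offset":[0,0,0],"spin":0},{"fingers":72,"offset":[0,0,0],"spin":0},{"fingers":80,"offset":[0,0,0],"spin":0},{"fingers":80,"offset":[0,0,0],"spin":0},{"fingers":80,"offset":[0,0,-0.5],"spin":0},{"fingers":80,"offset":[0,0,-2],"spin":0},{"fingers":85,"offset":[0,0,-4],"spin":0},{"fingers":85,"offset":[0,0,-6],"spin":0},{"fingers":85,"offset":[0,0,-8],"spin":0},{"fingers":85,"offset":[0,0,-8],"spin":0},{"fingers":85,"offset":[0,0,-8],"spin":0}]' 50
python3 -m jog '[{"fingers":85,"offset":[0,-2,0],"spin":0},{"fingers":85,"offset":[0,-4,0],"spin":0},{"fingers":85,"offset":[0,-6,0],"spin":0},{"fingers":85,"offset":[0,-8,0],"spin":0},{"fingers":85,"offset":[0,-8,0],"spin":0},{"fingers":85,"offset":[0,-8,0],"spin":0}]' 50
python3 - <<'E'
from h import *
for n in("top","scene"):
    s=snapshot(n);cv2.imwrite(f"pics/fin_{n}.png",s["color"][:,:,::-1])
E
```

```text
time: 30.75
eef_pos: [646.0, 284.1, 256.9]
tool_rot: [178.7, 0.1, 87.7]
ft_force: [0.4, 0.5, -1.0]
gripper_width: 85.3
time: 31.5
eef_pos: [446.1, 291.8, 251.1]
tool_rot: [178.8, 0.2, 87.7]
ft_force: [0.6, -0.5, 0.1]
gripper_width: 85.1
```

View pics/fin_top.png

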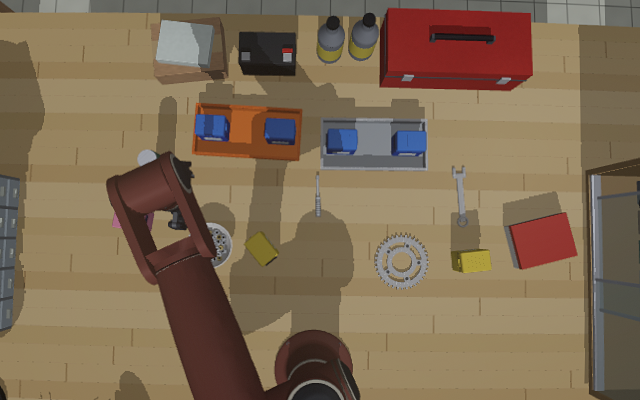

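View pics/fin_scene.png

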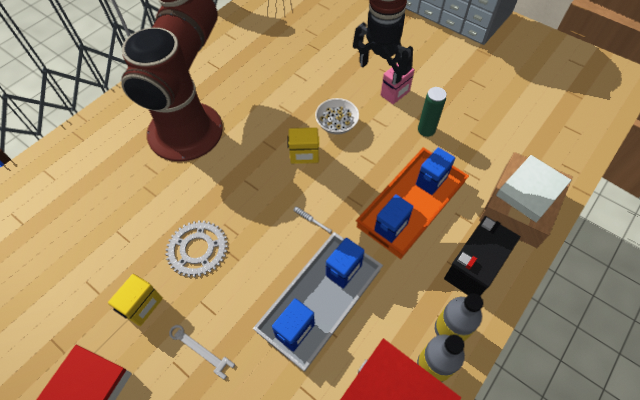

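All four boxes are upright inside the trays: orange at (211,127) and (280,131) in the top view, grey at (341,140) and (409,143). The bystanders in view look unmoved.

```bash
python3 -c "
from plant import *
o=observe();print(o['time'],o['ft_force'],abs(o['qvel']).max())
print(sign_off())"
```

```text
31.6 [ 0.27434295 -0.58607242 -0.03810701] 0.5824844613296024
the job is handed in; nothing more can be done
None
```

I weighed all four blue boxes by lifting them. The two full ones are now in the grey tray and the two empty ones in the orange tray. The job was handed in at 31.6 s, well inside the 72 s limit.

| Box (counted from the robot's left) | Weight in the lift | Result | Placed in |
|---|---|---|---|
| 1 | about 0.06 kg | empty | orange tray, left slot |
| 2 | about 0.47 kg | full | grey tray, left slot |
| 3 | about 0.07 kg | empty | orange tray, right slot |
| 4 | about 0.41 kg | full | grey tray, right slot |

- **Placing:** each box was lowered until the wrist force turned upward, to about 4 to 6 N, then released.
- **Last pictures:** the top and scene views show all four boxes upright inside the trays. The gripper was open and clear, and I saw no change in the bystanders. In the top view the arm partly hid the pink box, the bowl and the can; the scene view shows all three.
- **Disagreements:** no check failed. The tool picked up about 1° of tilt over the run, and single weight readings were noisy by about 1 N. The gap between full and empty is about 3 to 4 N, so the averages settle which is which.

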